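Load the forming dies and poise the punch at a jeweller's bench

ROBOT

A 7-joint arm with a two-finger parallel gripper is mounted at the origin on the work surface. World frame = base frame: x ahead of the robot, y to its left, z up, the work surface at z = 0. Lengths are in m, angles in rad, forces in N, time in s.
With the tool pointing down it reaches from about 0.425 to 0.975 m from the base axis. Payload 16.7 kg.
Tool frame: the origin (TCP) lies at the very end of the fingers, on their centre line; the grasp point (between the pads) lies 19 mm behind it (pinch_z is the distance from the TCP to the grasp point, in m); z points along the fingers, y is the line along which they close (so a half turn about z gives the same grasp; the last joint's range is limited). The gripper opens to 85 mm and grips with 20 to 120 N. Pads are 22 mm wide; open, the fingers measure 114 mm over their backs; the gripper's body (76 mm by 85 mm) begins 54 mm behind the grasp point. The pads swing forward as they close: fully open they stand 13 mm farther back than shut.
Start: joints at [1.02, 0.426, 0.074, 1.606, -0.034, 1.111, -0.067], TCP at [0.264, -0.621, 0.231] pointing down, gripper open.
Joint ranges: [-2.85, 2.85], [-0.5, 2.14], [-1.23, 1.37], [0.21, 2.46], [-1.02, 4.16], [0.16, 2.05], [-2.73, 2.73]. Speed limits (rad/s): [1.89, 1.89, 2.39, 2.39, 3.01, 3.01, 3.01].

INTERFACE

Orientations are given as a rotation vector (axis times angle).
In Python, from bench import * gives the robot as it stands.
- The arm moves only by the tool arm_command, never from a script. Its argument "increments" is a list of rows, each a list of 7 numbers: the shift along the tool's x, y, z in units of 100 cm (1.0 is 100 cm), then the turn, a rotation vector about the tool's x, y, z in units of 2 pi rad (1.0 is 2 pi rad), then the opening, from 0 (shut) to 1 (fully open). In form: [[tx, ty, tz, ax, ay, az, grip], ...]. A call has 1 to 10 rows; each row is the pose to reach, as a shift and turn from the pose commanded when the call began, along the tool's axes at that moment, turning the shorter way round; what a row does not reach only later rows make up. A row lasts 1/12 s, in which the tool goes at most 41.7 mm and 7.16 degrees, less where a joint would pass 70% of its speed; a pose out of reach is approached as far as the arm can. A call with a number of a shift or a turn outside -1 to 1 is refused whole. A call with a gripper value outside its range is refused whole. The fingers move at their own pace and stop on an object; "grip_force" is the grip in N (left out, the last holds). Time passes only in rows, so rows that repeat a pose let the fingers close. It gives the time, the measured TCP pose, the force, the opening and the grip force at its end, in the units of the state.
- get_obs(): the state, without advancing time (a new reading comes with each control period).
- snapshot(name): name is "side" or "top" or "wrist"; returns a dict with "color" (420x560x3 uint8, red, green, blue), "depth" (420x560 float32, m along the optical axis (not along the pixel's ray), 0 where there is no reading), "fov_y" (degrees; the focal length in pixels is half the picture's height over the tangent of half this angle, whatever the lens; pixels are square), "cx", "cy" (the principal point, pixels), "dist" ([k1, k2, p1, p2, k3] as OpenCV has them; the pictures are not rectified), "extrinsics" (4x4, takes a point from camera to world coordinates); the wrist camera has in their place "tool_from_camera" (4x4, takes a point from camera to tool coordinates, whose origin is the TCP and whose axes are the flange's). Camera axes: x right, y down, z forward; pixel columns grow to the right and rows downward; lengths in m; the calibration is good to about 2 mm. A picture is of the moment at which its call begins: read the wrist's pose just before it.
- close_job(): hands the job in; it is judged then, once.
The state is a dict: "time": time; "qpos": joint angles; "qd": joint speeds; "joint_efforts": joint torques, N m; "position": TCP position; "tcp_rot": TCP orientation; "wrist_force": force on the tool from outside, world axes, zero at the start; "ft_torque": the same for the moment, N m; "grip_width": opening from 0.0 (shut) to 1.0 (fully open); "grip_force": force on a finger pad.
Only numpy, scipy, OpenCV 4.12 (cv2) and the standard library are available. Lean on these libraries where they do the work, as an engineer would, in place of code of your own. Each camera call takes 0.05 s, during which the arm holds its last target. There are 200 camera calls.

TASK

Put the two loose steel forming dies, recess up, into the nests of the same shape in the low wooden holder and let them go. Then take the flat-sided rectangular punch from its stand, carry it over the plier rack without touching the rack, and stop with it upright about a centimetre above the rectangular die, centred over the recess and turned so that it would drop straight in, but never touching the die. Finish while still holding it hovering there, and leave the other tools where they are.

Things in the scene. Friction and masses are not known exactly. Their poses are not given: they have to be found in the camera images.
- holder: Fixed brown wooden slab 80 x 170 x 18 mm (x, y, z) flat on the bench, with one rectangular and one round nest in its top, side by side along its y. Origin: centre of its underside.
- holder_hole0 (a point): Centre of the mouth of the rectangular nest, level with the slab's top (18 mm above the bench); axes as the holder's. Nest 48 mm along x, 64 mm along y, 10 mm deep, rim chamfered 2 mm.
- holder_hole1 (a point): Centre of the mouth of the round nest, level with the slab's top (18 mm above the bench). Nest 48 mm across, 10 mm deep, rim chamfered 2 mm.
- die_rect: Loose rectangular steel die block 44 x 60 x 34 mm (x, y, z), about 0.6 kg, starts standing flat on the bench with its recess up. The recess in the middle of its top is 20 mm along x, 30 mm along y, 10 mm deep. Origin: centre of its underside; top face 34 mm above it. Fits the rectangular nest either way round (its y along the holder's y).
- die_round: Loose round steel die 44 mm across, 34 mm tall, about 0.34 kg, starts standing on the bench, with a 28 mm wide round recess 12 mm deep in its top. Origin: centre of its underside.
- stand: Fixed brown wooden punch stand 120 x 60 x 40 mm (x, y, z). Punches stand upright in two holes 25 mm deep, at x = +30 mm (rectangular hole) and x = -30 mm (round hole) of its frame. Origin: centre of its underside.
- punch: Loose rectangular steel punch, a straight bar 12 mm along x, 22 mm along y, 110 mm long along z, about 0.22 kg. Starts upright in the stand's rectangular hole, its lower end 15 mm above the bench and 85 mm of it standing clear of the stand. Origin: centre of its lower end. Square-cut all the way; the top 4 mm is a little narrower.
- rack: Fixed plier rack between the stand and the holder: wooden foot 220 x 50 mm (x, y), posts and a bar along its x with pliers hung astride; its highest point is 106 mm above the bench. Origin: centre of its underside.
- punch_round: Bystander: round steel punch 14 mm across, 85 mm long, upright in the stand's round hole, 60 mm from the rectangular punch. Origin: centre of its lower end.
- calliper: Bystander: flat steel slide calliper, 150 mm long along its x, jaws to +y reaching 44 mm at its -x end, 9 mm thick. Origin: middle of the beam, underside.
- jar: Bystander: small amber glass jar with steel lid, 40 mm across, 45 mm tall. Origin: centre of its underside.
- band: Bystander: plain brass finger ring lying flat, 22 mm across, 6 mm tall. Origin: centre of its underside.
- brush: Bystander: bench brush with black handle, 150 mm long along x, lying. Origin: about its middle.
- hammer: Bystander: hammer 230 mm long, lying at the far side. Origin: about its middle.
- graver: Bystander: graver with black handle, 160 mm long, lying at the far side. Origin: about its middle.
Things that resemble listed ones, but are neither listed nor needed, are in the scene too. Leave any blue or green look-alike of the die_rect alone.

How it is judged:
On the way, in this order (a step that is already met when the one before it is completed fails the run):
1. both dies sit at the bottom of the nests of their shape, released (horizontal distance between die_rect and holder_hole0 below 0.005 m and z of die_rect in the frame of holder_hole0 below -0.007 m and angle between each of die_rect, die_round's own z axis and vertical below 0.08 rad and angle between the y axis of die_rect and the y axis of holder, either way round below 0.15 rad and horizontal distance between die_round and holder_hole1 below 0.005 m and z of die_round in the frame of holder_hole1 below -0.007 m and contact force between the fingers and die_rect below 0.1 N and contact force between the fingers and die_round below 0.1 N), for 0.2 s.
2. the rectangular punch is lifted out of the stand (z of punch in the frame of stand above 0.05 m and contact force between the fingers and punch above 1 N), for 0.1 s.
At the end, for the whole second after the job is handed in: Dies seated (5 mm, over 7 mm deep, level, rectangular one within 0.15 rad) and untouched; punch gripped, still, upright (0.09 rad), within 5 mm of the rectangular die's centre and 0.14 rad of its recess either way round, lower end 3 to 20 mm above the die, touching only the fingers (all of step 1 and horizontal distance between punch and die_rect below 0.005 m and z of punch in the frame of die_rect between 0.037 and 0.054 m and angle between the y axis of punch and the y axis of die_rect, either way round below 0.14 rad and angle between punch's own z axis and vertical below 0.09 rad and linear speed of punch below 0.02 m/s and contact force between the fingers and punch above 1 N and contact force between punch and die_rect below 0.1 N and contact force between punch and die_round below 0.1 N and contact force between punch and holder below 0.1 N and contact force between punch and rack below 0.1 N and contact force between punch and stand below 0.1 N); the arm keeps its last pose, push and grip.
It fails at once if the punch touches the rectangular die (contact force between punch and die_rect above 0.5 N).
It fails at once if the plier rack is touched by the robot or by what it carries (contact force between any of the arm, the fingers, punch, die_rect, die_round and rack above 1 N).
It fails at once if the punch passes the line of the rack lower than its top (y of punch in the frame of rack between -0.025 and 0.025 m and z of punch in the frame of rack below 0.104 m).
It fails at once if another tool is moved by more than 3 cm (distance of any of punch_round, calliper, jar, band, brush, hammer, graver from where it was at the start of the episode above 0.03 m).
It also fails if it takes over 72 s, if anything falls off the work surface, if the arm or the gripper's body presses on something with over 40 N, if the wrist force passes 120 N, or if a joint passes its speed limit or range.

## Working session

There is one attempt and no reset: what is moved stays moved. The work goes in short steps, Python scripts to look and compute and a tool call to move; the robot and the scene stay as the last step left them, time stands still between calls to the robot, and variables do not carry over. Pictures are saved under pics/ and viewed, at most 10 in all, crops included, and the job is handed in when it is done.

Besides the shell and the picture viewer there is one more tool, called after ">>>" as name(argument=value, ...), one argument or row to a line, values as JSON. arm_command: Moves the arm, as the interface text tells. Its arguments: {"type":"object","properties":{"increments":{"type":"array"},"grip_force":{"type":"number"}},"required":["increments"]}

```bash
ls; mkdir -p pics; cat > h.py <<'E'
from bench import *
import numpy as np, cv2
from scipy.spatial.transform import Rotation as R
def cam(name):
    o=get_obs(); s=snapshot(name); c=s["color"]; h=c.shape[0]
    f=h/2/np.tan(np.radians(s["fov_y"])/2)
    s["K"]=np.array([[f,0,s["cx"]],[0,f,s["cy"]],[0,0,1]]); s["D"]=np.array(s["dist"],float)
    if name=="wrist":
        T=np.eye(4);T[:3,:3]=R.from_rotvec(o["tcp_rot"]).as_matrix();T[:3,3]=o["position"]
        s["T"]=T@np.array(s["tool_from_camera"])
    else: s["T"]=np.array(s["extrinsics"])
    return s
def plane(s,uv,z):
    uv=np.array(uv,float).reshape(-1,1,2)
    n=cv2.undistortPoints(uv,s["K"],s["D"]).reshape(-1,2)
    d=np.c_[n,np.ones(len(n))]@s["T"][:3,:3].T; o=s["T"][:3,3]
    return o+d*((z-o[2])/d[:,2])[:,None]
def cloud(s):
    h,w=s["depth"].shape; u,v=np.meshgrid(np.arange(w),np.arange(h))
    n=cv2.undistortPoints(np.stack([u,v],-1).reshape(-1,1,2).astype(float),s["K"],s["D"]).reshape(-1,2)
    p=np.c_[n,np.ones(len(n))]*s["depth"].reshape(-1,1)
    p=p@s["T"][:3,:3].T+s["T"][:3,3]; p[s["depth"].ravel()==0]=np.nan
    return p.reshape(h,w,3)
E
python3 - <<'E'
from h import *
for n in("top","side"):
    s=cam(n); cv2.imwrite(f"pics/{n}0.png",cv2.resize(s["color"][...,::-1],(800,600),interpolation=cv2.INTER_CUBIC)); print(n,s["T"].round(3).tolist(),s["K"][0,0],s["D"])
o=get_obs();print(o)
E
```

```text
pics
top [[0.008, -0.98, 0.197, 0.344], [-1.0, -0.009, -0.001, -0.056], [0.003, -0.197, -0.98, 1.193], [0.0, 0.0, 0.0, 1.0]] 400.35000900226487 [0.02225818 0.         0.         0.         0.        ]
side [[-0.993, -0.092, 0.074, 0.486], [-0.118, 0.766, -0.632, 0.623], [0.002, -0.636, -0.771, 0.88], [0.0, 0.0, 0.0, 1.0]] 463.4195916947779 [-0.01391366  0.          0.          0.          0.        ]
{'time': 0.1, 'qpos': array([ 1.01948953,  0.4266762 ,  0.07385307,  1.60653016, -0.03410732,
        1.11080117, -0.06709617]), 'qd': array([ 0.00155407, -0.00197107,  0.00118134, -0.00184516,  0.00035965,
       -0.00053144, -0.00085853]), 'joint_efforts': array([ 6.68109453e-03, -9.51545835e+01,  3.77070487e+00, -4.64408970e+01,
        1.96222746e-02,  6.48999718e-03,  4.25571761e-05]), 'position': array([ 0.263817  , -0.62091548,  0.2306818 ]), 'tcp_rot': array([-3.07732188e+00, -6.26649610e-01,  4.76741456e-04]), 'wrist_force': array([-0.39108752,  1.37803703, -0.31507036]), 'ft_torque': array([-0.0684198 , -0.03249045, -0.00437776]), 'grip_force': 0.0, 'grip_width': 1.0018526717663632}
```

View pics/top0.png

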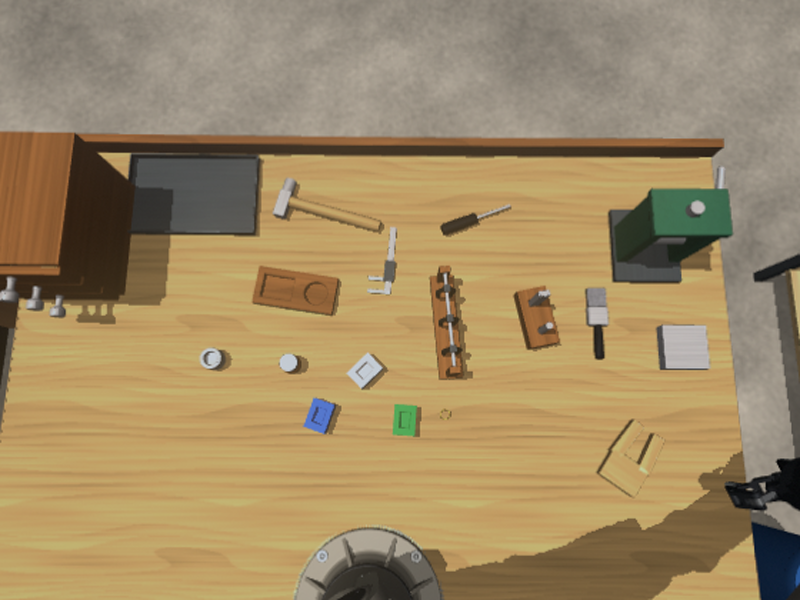

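View pics/side0.png

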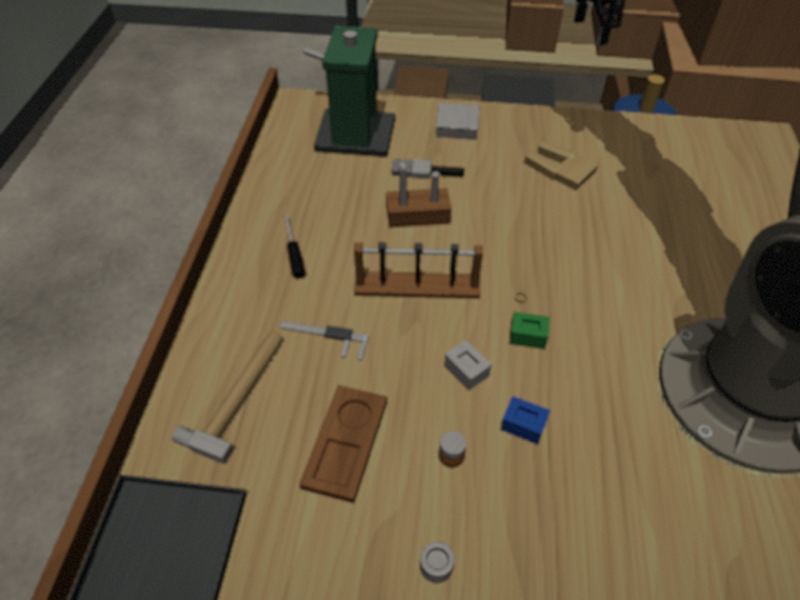

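The top view (800x600) shows the grey rectangular die at (365,371), the round die at (211,358) and the jar at (289,363). The holder is at (295,290), with its rectangular nest at (276,287) and round nest at (317,293). The rack is at (448,322), the stand at (537,317), and the rectangular punch top at about (543,295). The side view agrees: the taller punch is at (403,185), on the +x end of the stand.

```bash
cat > m.py <<'E'
from h import *
# top-face masks by depth band, within a window (top picture, 800 scale)
s=cam("top"); P=cloud(s); Z=P[...,2]; k=0.7
W={"die_rect":(365,371,32,.026,.044),"die_round":(211,358,28,.026,.044),"holder":(296,290,60,.011,.026),"stand":(537,317,50,.032,.048),"rack":(448,322,80,.06,.2),"punch":(543,295,22,.085,.14),"punch_r":(549,327,18,.065,.14),"jar":(289,363,20,.036,.055)}
for n,(u,v,r,a,b) in W.items():
    m=np.zeros(Z.shape,np.uint8); u,v,r=int(u*k),int(v*k),int(r*k)
    sl=np.s_[v-r:v+r,u-r:u+r]; m[sl]=((Z[sl]>a)&(Z[sl]<b))
    p=P[m>0]
    if len(p)<5: print(n,len(p)); continue
    (c,sz,an)=cv2.minAreaRect((p[:,:2]*1000).astype(np.float32)); print(n,len(p),"c",np.round(c,1),"sz",np.round(sz,1),"ang",round(an,1),"z med/max",np.median(p[:,2]).round(4),p[:,2].max().round(4))
# bench plane check
print("bench z",np.nanmedian(Z[300:310,150:250]), Z[250:253,90:94].round(4))
E
python3 m.py
```

```text
die_rect 256 c [444.4  16.3] sz [43.7 59. ] ang 45.6 z med/max 0.0322 0.0393
die_round 118 c [466.9 327.1] sz [43.  41.5] ang 64.4 z med/max 0.0315 0.0372
holder 1010 c [634.1 203. ] sz [268.  133.4] ang 60.5 z med/max 0.0162 0.0236
stand 713 c [ 557.9 -338.2] sz [120.5  61.3] ang 12.0 z med/max 0.0383 0.047
rack 431 c [ 540.8 -152.5] sz [213.5  39.9] ang 5.2 z med/max 0.0928 0.1087
punch 61 c [ 586.8 -331.9] sz [12.5 22.4] ang 11.1 z med/max 0.1178 0.127
punch_r 37 c [ 527.4 -344.2] sz [12.4 12.1] ang 85.6 z med/max 0.0957 0.1
jar 130 c [458.2 167.2] sz [32.5 34.3] ang 0.7 z med/max 0.0431 0.049
bench z -0.0014802255071608705 [[-0.0022 -0.0031  0.0016  0.0024]
 [ 0.0001  0.002   0.0024  0.0006]
 [ 0.0011  0.0004 -0.0021 -0.0025]]
```

```bash
cat >> h.py <<'E'
def go(pos,yaw):  # yaw = world angle of tool y (deg), tool down; prints shift (m) and turn (units 2pi)
    o=get_obs(); Rc=R.from_rotvec(o["tcp_rot"]); a=np.radians(yaw)
    y=np.array([np.cos(a),np.sin(a),0]); z=np.array([0,0,-1.]); Rt=R.from_matrix(np.c_[np.cross(y,z),y,z])
    print("at",o["position"].round(4),"t",o["time"].__round__(2),"shift",Rc.inv().apply(np.array(pos)-o["position"]).round(4),"turn",((Rc.inv()*Rt).as_rotvec()/2/np.pi).round(4))
def rect(p): 
    c,sz,an=cv2.minAreaRect((p[:,:2]*1000).astype(np.float32)); return np.round(c,1),np.round(sz,1),round(an,1)
E
python3 - <<'E'
from h import *
s=cam("top"); P=cloud(s); c=s["color"].astype(int); hsv=cv2.cvtColor(s["color"],cv2.COLOR_RGB2HSV)
x0,x1,y0,y1=170,242,180,226
sub=hsv[y0:y1,x0:x1]; print("holder px hsv",hsv[203,225],hsv[203,181],"bench",hsv[235,200],hsv[260,200])
m=np.zeros(hsv.shape[:2],np.uint8); m[y0:y1,x0:x1]=((sub[...,2]<150)&(sub[...,1]>110)); m=cv2.morphologyEx(m,cv2.MORPH_OPEN,np.ones((3,3)))
q=P[...,2]; p=P[(m>0)&(q>.010)&(q<.027)]; print("holder",len(p),rect(p),np.median(p[:,2]))
lab=P[(m>0)&(q<.0125)&(q>.002)]; print(len(lab))
go((.40,-.30,.26),45.6); go((.444,.016,.20),45.6)
E
```

```text
holder px hsv [ 14 155 145] [ 14 155 145] bench [ 20 119 193] [ 17 128 129]
holder 389 (array([609.4, 166.1]), array([168.7,  72. ]), 81.9) 0.015650160490892073
365
at [ 0.2638 -0.621   0.2309] t 0.2 shift [ 0.2509 -0.2422 -0.0289] turn [-1.000e-04 -1.000e-04 -3.127e-01]
at [ 0.2638 -0.621   0.2309] t 0.2 shift [ 0.4149 -0.5158  0.0313] turn [-1.000e-04 -1.000e-04 -3.127e-01]
```

>>> arm_command(
  increments=[
    [0.251,-0.242,-0.029,0,0,-0.16,1],
    [0.251,-0.242,-0.029,0,0,-0.16,1],
    [0.251,-0.242,-0.029,0,0,-0.16,1],
    [0.251,-0.242,-0.029,0,0,-0.16,1],
    [0.251,-0.242,-0.029,0,0,-0.16,1],
    [0.251,-0.242,-0.029,0,0,-0.16,1],
    [0.251,-0.242,-0.029,0,0,-0.16,1],
    [0.251,-0.242,-0.029,0,0,-0.16,1],
    [0.251,-0.242,-0.029,0,0,-0.16,1],
    [0.251,-0.242,-0.029,0,0,-0.16,1],
  ],
)

```text
time: 1.03
position: [0.4024, -0.2963, 0.261]
tcp_rot: [2.388, 2.04, 0.002]
wrist_force: [1.1, -0.5, 0.6]
grip_width: 0.999
grip_force: 0.0
```

```bash
python3 -c "
from h import *
go((.444,.016,.20),45.6)"
```

```text
at [ 0.4024 -0.2963  0.261 ] t 1.03 shift [ 0.315  -0.0078  0.0611] turn [ 0.0002  0.     -0.1516]
```

>>> arm_command(
  increments=[
    [0.315,-0.008,0.061,0,0,-0.1516,1],
    [0.315,-0.008,0.061,0,0,-0.1516,1],
    [0.315,-0.008,0.061,0,0,-0.1516,1],
    [0.315,-0.008,0.061,0,0,-0.1516,1],
    [0.315,-0.008,0.061,0,0,-0.1516,1],
    [0.315,-0.008,0.061,0,0,-0.1516,1],
    [0.315,-0.008,0.061,0,0,-0.1516,1],
    [0.315,-0.008,0.061,0,0,-0.1516,1],
    [0.315,-0.008,0.061,0,0,-0.1516,1],
    [0.315,-0.008,0.061,0,0,-0.1516,1],
  ],
)

```text
time: 1.87
position: [0.4437, 0.0128, 0.199]
tcp_rot: [-1.194, -2.905, -0.0]
wrist_force: [-0.0, -1.2, 0.1]
grip_width: 1.002
grip_force: 0.0
```

```bash
python3 - <<'E'
from h import *
print(get_obs()["qpos"].round(2))
s=cam("wrist"); P=cloud(s); cv2.imwrite("pics/w1.png",s["color"][...,::-1]); np.savez("w1.npz",P=P)
m=(P[...,2]>.029)&(P[...,2]<.042)&(np.hypot(P[...,0]-.444,P[...,1]-.016)<.05)
print(m.sum(),rect(P[m]),np.median(P[m][:,2]))
E
```

```text
[ 0.41  0.13 -0.62  2.11  0.09  0.94  0.53]
1733 (array([446.1,  15.4]), array([43.9, 60.6]), 44.5) 0.03310973493286801
```

View pics/w1.png

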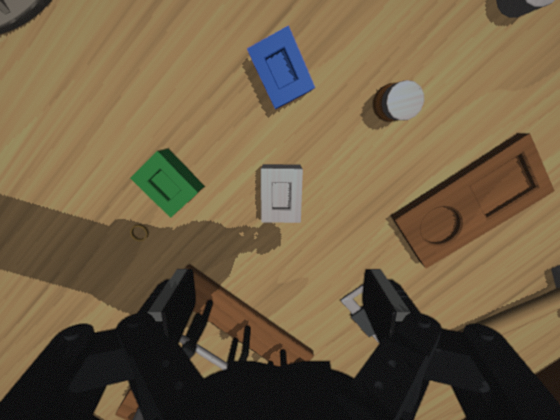

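The wrist view shows the white rectangular die at (281,194), with the jaws closing along image x across its 44 mm side. The whole holder is visible at (475,200): round nest at (440,225), rectangular nest at (503,187).

```bash
python3 - <<'E'
from h import *
c=cv2.imread("pics/w1.png"); P=np.load("w1.npz")["P"]; Z=P[...,2]
hsv=cv2.cvtColor(c,cv2.COLOR_BGR2HSV); print(hsv[240,410],hsv[185,470])
w=np.zeros(Z.shape,bool); w[130:272,385:556]=1
m=w&(Z>.0145)&(Z<.022)&(hsv[...,2]<150)&(P[...,0]>.5)&(P[...,1]>.05)
m=cv2.morphologyEx(m.astype(np.uint8),cv2.MORPH_OPEN,np.ones((2,2)))
p=P[m>0]; H=rect(p); print("holder",len(p),H,np.median(p[:,2]))
# nests: floor points inside slab, in holder frame
(cx,cy),sz,an=H; a=np.radians(an if sz[0]>sz[1] else an-90); a=a if np.sin(a)>0 else a+np.pi
ey=np.array([np.cos(a),np.sin(a)]); ex=np.array([ey[1],-ey[0]])
d=P[...,:2]*1000-[cx,cy]; X,Y=d@ex,d@ey
f=w&(abs(X)<36)&(abs(Y)<80)&(Z>.003)&(Z<.0125)
print("yaw y",np.degrees(a),f.sum())
for lo,hi in((-80,-5),(5,80)):
    g=f&(Y>lo)&(Y<hi)
    if g.sum()>5: print(g.sum(),"X",np.percentile(X[g],[2,98]).round(1),"Y",np.percentile(Y[g],[2,98]).round(1),np.median(Z[g]))
go((.4455,.0155,.011),45)
E
```

```text
[ 13 142 106] [ 13 142  99]
holder 6173 (array([625.3, 171.3]), array([184.4,  94.4]), 81.1) nan
yaw y 81.1 3126
1083 X [-24.9  15.4] Y [-70.7 -28.2] 0.007222224100553953
1963 X [-27.3  15.9] Y [ 6.3 63.4] 0.007070645750702265
at [0.4437 0.0116 0.1992] t 1.92 shift [0.0014 0.0041 0.1882] turn [-0.0001 -0.0001  0.0005]
```

>>> arm_command(
  increments=[
    [0.001,0.004,0.1,0,0,0,1],
    [0.001,0.004,0.1,0,0,0,1],
    [0.001,0.004,0.14,0,0,0,1],
    [0.001,0.004,0.165,0,0,0,1],
    [0.001,0.004,0.18,0,0,0,1],
    [0.001,0.004,0.188,0,0,0,1],
    [0.001,0.004,0.188,0,0,0,1],
    [0.001,0.004,0.188,0,0,0,0.6],
    [0.001,0.004,0.188,0,0,0,0.4],
    [0.001,0.004,0.188,0,0,0,0.3],
  ],
  grip_force=50,
)

```text
time: 2.75
position: [0.4469, 0.0149, 0.0127]
tcp_rot: [1.198, 2.902, 0.001]
wrist_force: [0.0, -0.1, -0.6]
grip_width: 0.606
grip_force: 0.0
```

>>> arm_command(
  increments=[
    [0,0,0,0,0,0,0.3],
    [0,0,0,0,0,0,0.3],
    [0,0,0,0,0,0,0.3],
    [0,0,0,0,0,0,0.3],
    [0,0,-0.05,0,0,0,0.3],
    [0,0,-0.09,0,0,0,0.3],
    [0,0,-0.13,0,0,0,0.3],
    [0,0,-0.13,0,0,0,0.3],
  ],
)

```text
time: 3.42
position: [0.4486, 0.0158, 0.1477]
tcp_rot: [1.194, 2.897, 0.004]
wrist_force: [3.8, 0.1, -4.3]
grip_width: 0.501
grip_force: 58.1
```

```bash
python3 - <<'E'
from h import *
print(get_obs()["grip_width"],get_obs()["grip_force"])
go((.555,.13,.22),-9)
E
```

```text
0.5013730168372835 58.09356093406677
at [0.4486 0.0158 0.1477] t 3.42 shift [ 0.0045  0.1564 -0.0715] turn [0.0013 0.0005 0.1505]
```

>>> arm_command(
  increments=[
    [0.004,0.04,-0.072,0,0,0.15,0.3],
    [0.004,0.08,-0.072,0,0,0.15,0.3],
    [0.004,0.12,-0.072,0,0,0.15,0.3],
    [-0.063,0.147,-0.072,0,0,0.15,0.3],
    [-0.063,0.147,-0.072,0,0,0.15,0.3],
    [-0.063,0.147,-0.072,0,0,0.15,0.3],
    [-0.063,0.147,-0.072,0,0,0.15,0.3],
    [-0.063,0.147,-0.072,0,0,0.15,0.3],
    [-0.063,0.147,-0.072,0,0,0.15,0.3],
    [-0.063,0.147,-0.072,0,0,0.15,0.3],
  ],
)

```text
time: 4.25
position: [0.5939, 0.0751, 0.2132]
tcp_rot: [2.382, 2.048, -0.001]
wrist_force: [-1.2, 0.1, -4.5]
grip_width: 0.493
grip_force: 57.9
```

```bash
python3 - <<'E'
from h import *
go((.6,.07,.22),-9)
s=cam("wrist"); P=cloud(s); cv2.imwrite("pics/w2.png",s["color"][...,::-1]); np.savez("w2.npz",P=P,T=s["T"],K=s["K"],D=s["D"])
E
```

```text
at [0.5939 0.0751 0.2132] t 4.25 shift [-0.0041  0.0068 -0.0068] turn [-0.      0.0001  0.001 ]
```

View pics/w2.png

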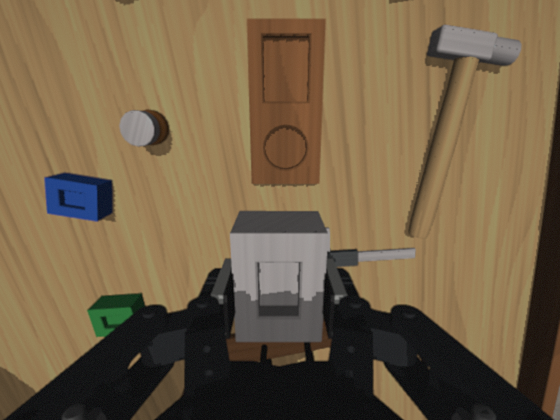

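The wrist view shows the holder with its slab corners near (248,19), (325,19), (252,185) and (320,185). The rectangular nest spans columns 262–311 and rows 34–102; the round nest is centred at about (286,148). The die is held squarely, with its recess at (280,287).

```bash
cat > m2.py <<'E'
from h import *
c=cv2.imread("pics/w2.png"); N=np.load("w2.npz"); P=N["P"]; Z=P[...,2]; s=dict(T=N["T"],K=N["K"],D=N["D"])
hsv=cv2.cvtColor(c,cv2.COLOR_BGR2HSV)
w=np.zeros(Z.shape,np.uint8); w[5:205,235:340]=1
m=((hsv[...,0]<17)&(hsv[...,1]>125)&(hsv[...,2]<160)).astype(np.uint8)*w
m=cv2.morphologyEx(m,cv2.MORPH_OPEN,np.ones((5,5)))
k=max(cv2.findContours(m,0,2)[0],key=cv2.contourArea)
pl=plane(s,k.reshape(-1,2),.018); print("outline@18mm",rect(pl))
m2=np.zeros_like(m); cv2.drawContours(m2,[k],-1,1,-1)
g=(m2>0)&(Z>.0145)&(Z<.024); print("depth top",rect(P[g]),np.median(P[g][:,2]))
f=(cv2.erode(m2,np.ones((7,7)))>0)&(Z<.0115)
n,l,st,ce=cv2.connectedComponentsWithStats(cv2.morphologyEx(f.astype(np.uint8),cv2.MORPH_OPEN,np.ones((3,3))))
for i in range(1,n):
    if st[i,4]>150:
        p=P[l==i]; print("floor",st[i],rect(p),np.median(p[:,2]))
# die held: top face
o=get_obs(); z0=o["position"][2]
g=np.zeros_like(w); g[200:345,225:335]=1
zt=np.nanmedian(Z[300:330,245:315]); print("dietop z",zt,"tcp",o["position"])
g=(g>0)&(hsv[...,1]<60)&(abs(Z-zt)<.004)&(hsv[...,2]>100); print(rect(P[g]))
E
python3 m2.py
```

```text
outline@18mm (array([615.9, 165.8]), array([168.6,  79.3]), 81.5)
depth top (array([616. , 165.9]), array([169.7,  79.6]), 81.6) 0.016919159772293246
floor [ 263   37   46   64 2867] (array([621.9, 204.3]), array([62.4, 48.6]), 81.3) 0.006997769290987166
floor [ 265  126   41   43 1371] (array([609.3, 122.3]), array([47.9, 46.9]), 82.0) 0.007063677669469914
dietop z 0.23291146521990447 tcp [0.5938891  0.07511617 0.21332058]
(array([596.3,  88.6]), array([36.8, 44.1]), 81.4)
```

```bash
python3 - <<'E'
from h import *
c=cv2.imread("pics/w2.png"); N=np.load("w2.npz"); P=N["P"]; Z=P[...,2]; s=dict(T=N["T"],K=N["K"],D=N["D"])
o=get_obs(); t=o["position"]; ex=np.array([.989,-.148]); ey=np.array([.148,.989])
g=cv2.cvtColor(c,cv2.COLOR_BGR2GRAY); print(Z[225:346:6,245].round(3)); print(g[205:346:4,245])
for zt in(.2332,.235):
    for uv in((280,233),(280,340),(257,290),(301,290),(280,262),(280,316)):
        d=(plane(s,[uv],zt)[0][:2]-t[:2])*1000; print(zt,uv,"x",round(d@ex,1),"y",round(d@ey,1))
go((.6217,.2043,.15),-8.5)
E
```

```text
[0.222 0.231 0.235 0.234 0.233 0.234 0.233 0.233 0.233 0.233 0.234 0.233
 0.234 0.234 0.234 0.234 0.234 0.234 0.233 0.233 0.013]
[120 117  67  67  68  69  69 119 148 149 147 149 147 148 150 148 148 147
 149 149 148 149  99  91  90  90  92  93  91  93  92  92  90  90  80  56]
0.2332 (280, 233) x 1.1 y 31.5
0.2332 (280, 340) x 1.0 y -27.6
0.2332 (257, 290) x -10.0 y 2.1
0.2332 (301, 290) x 11.2 y 2.0
0.2332 (280, 262) x 1.1 y 17.0
0.2332 (280, 316) x 1.0 y -12.9
0.235 (280, 233) x 1.1 y 32.2
0.235 (280, 340) x 1.0 y -26.0
0.235 (257, 290) x -9.8 y 3.2
0.235 (301, 290) x 11.0 y 3.2
0.235 (280, 262) x 1.1 y 18.0
0.235 (280, 316) x 1.0 y -11.5
at [0.5939 0.0751 0.2133] t 4.3 shift [0.1319 0.0081 0.0633] turn [-0.      0.     -0.0003]
```

>>> arm_command(
  increments=[
    [0.04,0.008,0.03,0,0,0,0.3],
    [0.08,0.008,0.06,0,0,0,0.3],
    [0.11,0.008,0.09,0,0,0,0.3],
    [0.13,0.008,0.12,0,0,0,0.3],
    [0.13,0.008,0.15,0,0,0,0.3],
    [0.13,0.008,0.155,0,0,0,0.3],
    [0.13,0.008,0.155,0,0,0,0.3],
    [0.13,0.008,0.155,0,0,0,0.3],
  ],
)

```text
time: 4.97
position: [0.6225, 0.2017, 0.0593]
tcp_rot: [2.385, 2.045, 0.0]
wrist_force: [1.1, -0.0, -4.7]
grip_width: 0.5
grip_force: 57.9
```

```bash
python3 - <<'E'
from h import *
go((.6208,.2023,.022),-8.5)
E
```

```text
at [0.6225 0.2017 0.0593] t 4.97 shift [ 0.0003 -0.0018  0.0373] turn [ 0.0001  0.     -0.0008]
```

>>> arm_command(
  increments=[
    [0,-0.002,0.01,0,0,0,0.3],
    [0,-0.002,0.02,0,0,0,0.3],
    [0,-0.002,0.026,0,0,0,0.3],
    [0,-0.002,0.031,0,0,0,0.3],
    [0,-0.002,0.034,0,0,0,0.3],
    [0,-0.002,0.036,0,0,0,0.3],
    [0,-0.002,0.037,0,0,0,0.3],
    [0,-0.002,0.037,0,0,0,0.3],
  ],
)

```text
time: 5.63
position: [0.62, 0.2028, 0.0213]
tcp_rot: [-2.385, -2.044, 0.0]
wrist_force: [0.3, 0.0, -4.9]
grip_width: 0.502
grip_force: 58.0
```

```bash
python3 - <<'E'
from h import *
go((.6208,.2023,.022),-8.5)
E
```

```text
at [0.62   0.2028 0.0213] t 5.63 shift [-0.0003  0.0008 -0.0007] turn [-0.     -0.     -0.0008]
```

>>> arm_command(
  increments=[
    [0,0,0.001,0,0,0,0.3],
    [0,0,0.002,0,0,0,0.3],
    [0,0,0.002,0,0,0,0.3],
  ],
)

```text
time: 5.88
position: [0.6203, 0.2029, 0.0209]
tcp_rot: [2.385, 2.044, 0.001]
wrist_force: [-8.1, -2.5, 16.4]
grip_width: 0.5
grip_force: 60.4
```

>>> arm_command(
  increments=[
    [0,0,0,0,0,0,0.7],
    [0,0,0,0,0,0,1],
    [0,0,0,0,0,0,1],
    [0,0,-0.01,0,0,0,1],
    [0,0,-0.05,0,0,0,1],
    [-0.03,0,-0.09,0,0,0,1],
    [-0.07,0,-0.13,0,0,0,1],
    [-0.1,0,-0.16,0,0,0,1],
    [-0.1,0,-0.18,0,0,0,1],
    [-0.1,0,-0.18,0,0,0,1],
  ],
)

```text
time: 6.72
position: [0.6074, 0.1002, 0.207]
tcp_rot: [2.386, 2.035, 0.01]
wrist_force: [1.8, 1.2, -0.6]
grip_width: 0.997
grip_force: 0.0
```

```bash
cat > chk.py <<'E'
from h import *
import sys
s=cam("wrist"); P=cloud(s); Z=P[...,2]; 
for n,x,y,r,lo,hi in(("rect",.6217,.2043,.045,.034,.050),("round_nest",.6095,.1222,.028,.03,.055)):
    m=(np.hypot(P[...,0]-x,P[...,1]-y)<r)&(Z>lo)&(Z<hi)
    if m.sum()>50: print(n,m.sum(),rect(P[m]),np.percentile(Z[m],[5,50,95]).round(4))
if len(sys.argv)>1: cv2.imwrite("pics/%s.png"%sys.argv[1],s["color"][...,::-1])
E
python3 chk.py; python3 -c "
from h import *
go((.467,.327,.20),-8.5);go((.467,.327,.20),30)"
```

```text
rect 2294 (array([621. , 204.8]), array([59. , 44.4]), 80.9) [0.0397 0.041  0.0423]
at [0.6066 0.102  0.2042] t 6.77 shift [ 0.2004 -0.1731  0.0032] turn [ 0.0011 -0.0002 -0.0014]
at [0.6066 0.102  0.2042] t 6.77 shift [ 0.2004 -0.1731  0.0032] turn [ 0.0011  0.0002 -0.1083]
```

>>> arm_command(
  increments=[
    [0.2,-0.173,0.003,0,0,0,1],
    [0.2,-0.173,0.003,0,0,0,1],
    [0.2,-0.173,0.003,0,0,0,1],
    [0.2,-0.173,0.003,0,0,0,1],
    [0.2,-0.173,0.003,0,0,0,1],
    [0.2,-0.173,0.003,0,0,0,1],
    [0.2,-0.173,0.003,0,0,0,1],
    [0.2,-0.173,0.003,0,0,0,1],
    [0.2,-0.173,0.003,0,0,0,1],
  ],
)

```text
time: 7.52
position: [0.4633, 0.3292, 0.1962]
tcp_rot: [-2.382, -2.048, 0.001]
wrist_force: [-0.3, -0.8, -0.5]
grip_width: 1.001
grip_force: 0.0
```

```bash
python3 - <<'E'
from h import *
s=cam("wrist"); P=cloud(s); Z=P[...,2]; cv2.imwrite("pics/w3.png",s["color"][...,::-1])
m=(np.hypot(P[...,0]-.467,P[...,1]-.327)<.04)&(Z>.028)&(Z<.042)
r=rect(P[m]); (c,rad)=cv2.minEnclosingCircle((P[m][:,:2]*1000).astype(np.float32)); print(m.sum(),r,c,rad,np.median(Z[m]))
go((c[0]/1000,c[1]/1000,.012),-8.5)
E
```

```text
770 (array([469. , 328.7]), array([42.8, 42.7]), 0.3) (468.943603515625, 328.4117736816406) 21.998043060302734 0.03284606849684599
at [0.4642 0.328  0.1962] t 7.57 shift [0.0012 0.0047 0.1842] turn [-0.      0.0001 -0.0007]
```

View pics/w3.png

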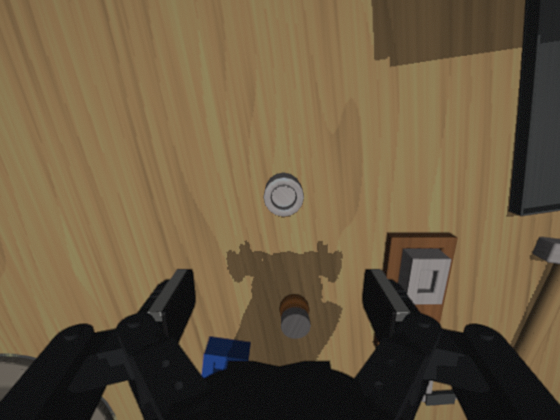

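The round die is at (284,196), recess up, with clear bench around it. The rectangular die is seated in the holder at (425,275).

>>> arm_command(
  increments=[
    [0.001,0.004,0.1,0,0,0,1],
    [0.001,0.004,0.1,0,0,0,1],
    [0.001,0.004,0.14,0,0,0,1],
    [0.001,0.004,0.165,0,0,0,1],
    [0.001,0.004,0.178,0,0,0,1],
    [0.001,0.004,0.184,0,0,0,1],
    [0.001,0.004,0.184,0,0,0,1],
    [0.001,0.004,0.184,0,0,0,0.6],
    [0.001,0.004,0.184,0,0,0,0.4],
    [0.001,0.004,0.184,0,0,0,0.3],
  ],
  grip_force=50,
)

```text
time: 8.4
position: [0.4696, 0.329, 0.0143]
tcp_rot: [2.385, 2.043, 0.005]
wrist_force: [-0.4, -0.5, -0.4]
grip_width: 0.604
grip_force: 0.0
```

>>> arm_command(
  increments=[
    [0,0,0,0,0,0,0.3],
    [0,0,0,0,0,0,0.3],
    [0,0,0,0,0,0,0.3],
    [0,0,0,0,0,0,0.3],
    [0,0,-0.05,0,0,0,0.3],
    [0,0,-0.09,0,0,0,0.3],
    [0,0,-0.13,0,0,0,0.3],
    [0,0,-0.17,0,0,0,0.3],
    [0,0,-0.17,0,0,0,0.3],
    [0,0,-0.17,0,0,0,0.3],
  ],
)

```text
time: 9.23
position: [0.4697, 0.3292, 0.1857]
tcp_rot: [2.385, 2.043, 0.009]
wrist_force: [1.0, 0.1, -3.4]
grip_width: 0.493
grip_force: 53.5
```

```bash
python3 - <<'E'
from h import *
o=get_obs();t=o["position"];print(o["grip_width"])
s=cam("wrist"); P=cloud(s); Z=P[...,2]; cv2.imwrite("pics/w4.png",s["color"][...,::-1])
a=np.radians(81.5);ey=np.array([np.cos(a),np.sin(a)]);ex=np.array([ey[1],-ey[0]])
d=(P[...,:2]-t[:2])*1000;X=d@ex;Y=d@ey
m=(abs(X)<20)&(abs(Y)<32)&(Z<t[2]+.028)&(Z>t[2]+.01)
print(m.sum(),"z",np.median(Z[m])-t[2],"X",np.percentile(X[m],[0.5,99.5]),"Y",np.percentile(Y[m],[.5,99.5]))
go((.59,.045,.21),-8.5)
E
```

```text
0.4933978385236935
3961 z 0.018189306380736098 X [-19.59800996  19.76022141] Y [-20.41129066  21.56793996]
at [0.4689 0.3283 0.1833] t 9.28 shift [-0.2613  0.1633 -0.0266] turn [ 0.0003 -0.0002 -0.0009]
```

View pics/w4.png

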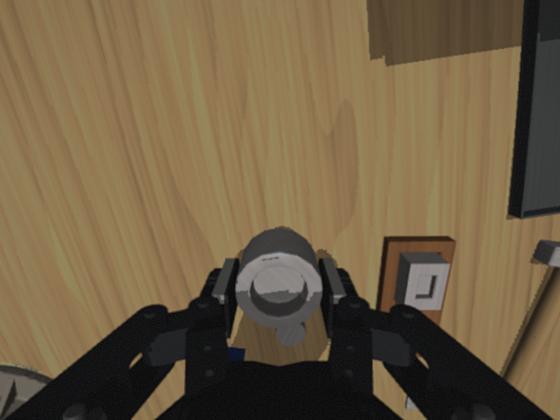

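The round die is held level between the pads, recess up, at (278,287).

>>> arm_command(
  increments=[
    [-0.184,0.169,0,0,0,0,0.3],
    [-0.184,0.169,0,0,0,0,0.3],
    [-0.184,0.169,0,0,0,0,0.3],
    [-0.184,0.169,0,0,0,0,0.3],
    [-0.184,0.169,0,0,0,0,0.3],
    [-0.184,0.169,0,0,0,0,0.3],
    [-0.184,0.169,0.03,0,0,0,0.3],
    [-0.184,0.169,0.07,0,0,0,0.3],
    [-0.184,0.169,0.11,0,0,0,0.3],
    [-0.184,0.169,0.12,0,0,0,0.3],
  ],
)

```text
time: 10.12
position: [0.6028, 0.1192, 0.0549]
tcp_rot: [-2.382, -2.041, 0.014]
wrist_force: [-2.4, -1.0, -3.7]
grip_width: 0.497
grip_force: 53.4
```

```bash
python3 - <<'E'
from h import *
go((.6089,.1217,.023),-8.5)
E
```

```text
at [0.6028 0.1192 0.0549] t 10.12 shift [0.0035 0.006  0.0318] turn [-0.0015  0.0006 -0.0008]
```

>>> arm_command(
  increments=[
    [0,0,0,0,0,0,0.3],
    [0,0,0,0,0,0,0.3],
    [0,0,0,0,0,0,0.3],
  ],
)

```text
time: 10.37
position: [0.6083, 0.1214, 0.0642]
tcp_rot: [2.384, 2.044, 0.003]
wrist_force: [-1.1, 0.7, -2.3]
grip_width: 0.496
grip_force: 53.4
```

```bash
python3 - <<'E'
from h import *
go((.6089,.1217,.023),-8.5)
E
```

```text
at [0.6083 0.1214 0.0642] t 10.37 shift [0.0003 0.0005 0.0412] turn [ 0.0003 -0.0001 -0.0008]
```

>>> arm_command(
  increments=[
    [0,0,0.01,0,0,0,0.3],
    [0,0,0.02,0,0,0,0.3],
    [0,0,0.028,0,0,0,0.3],
    [0,0,0.034,0,0,0,0.3],
    [0,0,0.037,0,0,0,0.3],
    [0,0,0.039,0,0,0,0.3],
    [0,0,0.04,0,0,0,0.3],
    [0,0,0.041,0,0,0,0.3],
    [0,0,0.041,0,0,0,0.3],
  ],
)

```text
time: 11.12
position: [0.6088, 0.1225, 0.0232]
tcp_rot: [2.384, 2.045, 0.006]
wrist_force: [-4.2, 3.4, 25.3]
grip_width: 0.494
grip_force: 55.7
```

>>> arm_command(
  increments=[
    [0,0,0,0,0,0,0.7],
    [0,0,0,0,0,0,1],
    [0,0,0,0,0,0,1],
    [0,0,-0.01,0,0,0,1],
    [0,0,-0.05,0,0,0,1],
    [-0.02,0,-0.09,0,0,0,1],
    [-0.05,0,-0.13,0,0,0,1],
    [-0.07,0,-0.17,0,0,0,1],
    [-0.07,0,-0.2,0,0,0,1],
    [-0.07,0,-0.2,0,0,0,1],
  ],
)

```text
time: 11.95
position: [0.5993, 0.0498, 0.2294]
tcp_rot: [2.384, 2.037, 0.011]
wrist_force: [1.7, 1.2, 0.3]
grip_width: 0.999
grip_force: 0.0
```

```bash
python3 chk.py w5; python3 - <<'E'
from h import *
print(get_obs()["qpos"].round(2))
go((.585,-.15,.25),10);go((.5868,-.3319,.20),11.5);go((.57,-.37,.23),11.5)
E
```

```text
rect 2326 (array([621., 204.]), array([60.1, 44.5]), 80.8) [0.0393 0.041  0.0423]
round_nest 881 (array([608.6, 120.7]), array([42.6, 43.3]), 38.0) [0.0304 0.0407 0.0421]
[ 0.21  0.35 -0.51  1.76  0.19  1.07 -0.52]
at [0.5985 0.0507 0.2264] t 12.0 shift [-0.2003  0.0179 -0.0237] turn [ 0.0012  0.     -0.0526]
at [0.5985 0.0507 0.2264] t 12.0 shift [-0.3798  0.0476  0.0263] turn [ 0.0012  0.     -0.0567]
at [0.5985 0.0507 0.2264] t 12.0 shift [-0.42    0.0371 -0.0038] turn [ 0.0012  0.     -0.0567]
```

View pics/w5.png

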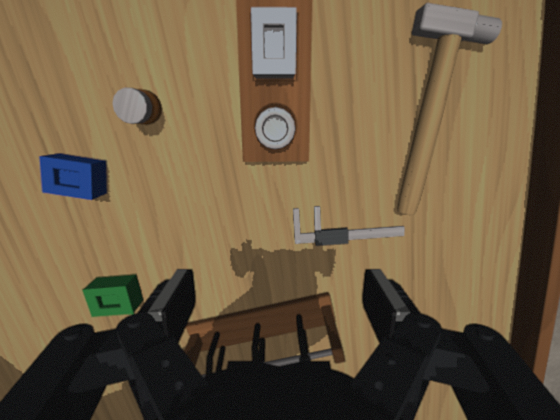

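Both dies are seated, with tops near 41 mm: the rectangular one at (274,42) and the round one at (275,128). Next is the punch, approached high over the rack with the jaws part open.

>>> arm_command(
  increments=[
    [-0.44,0.05,-0.02,0,0,-0.057,0.4],
    [-0.44,0.05,-0.02,0,0,-0.057,0.4],
    [-0.44,0.05,-0.02,0,0,-0.057,0.4],
    [-0.44,0.05,-0.02,0,0,-0.057,0.4],
    [-0.44,0.05,-0.02,0,0,-0.057,0.4],
    [-0.44,0.05,-0.02,0,0,-0.057,0.4],
    [-0.44,0.05,-0.02,0,0,-0.057,0.4],
    [-0.44,0.05,-0.02,0,0,-0.057,0.4],
    [-0.44,0.05,-0.02,0,0,-0.057,0.4],
    [-0.44,0.05,-0.02,0,0,-0.057,0.4],
  ],
)

```text
time: 12.83
position: [0.5796, -0.3546, 0.2392]
tcp_rot: [-1.982, -2.436, 0.0]
wrist_force: [0.5, 0.1, -0.0]
grip_width: 0.397
grip_force: 0.0
```

>>> arm_command(
  increments=[
    [0,0,0,0,0,0,0.4],
    [0,0,0,0,0,0,0.4],
    [0,0,0,0,0,0,0.4],
  ],
)

```text
time: 13.08
position: [0.5801, -0.3524, 0.2389]
tcp_rot: [-1.982, -2.436, -0.001]
wrist_force: [-0.7, 0.4, 0.4]
grip_width: 0.398
grip_force: 0.0
```

```bash
cat > m6.py <<'E'
from h import *
import sys
s=cam("wrist"); P=cloud(s); Z=P[...,2]; cv2.imwrite("pics/%s.png"%sys.argv[1],s["color"][...,::-1])
for n,x,y,r,lo,hi in(("punch",.587,-.332,.025,.117,.132),("punch_r",.527,-.344,.02,.092,.106),("stand",.558,-.338,.08,.034,.046)):
    m=(np.hypot(P[...,0]-x,P[...,1]-y)<r)&(Z>lo)&(Z<hi)
    if m.sum()>10: print(n,m.sum(),rect(P[m]),np.percentile(Z[m],[5,50,95]).round(4))
go((.587,-.332,.20),11.7); go((.587,-.332,.088),11.7)
E
python3 m6.py w6
```

```text
punch 306 (array([ 588.3, -332.7]), array([11.2, 21.5]), 12.4) [0.1189 0.1233 0.1249]
punch_r 173 (array([ 529.9, -345.3]), array([13.2, 13. ]), 6.6) [0.094  0.0988 0.1002]
stand 4354 (array([ 559.1, -339.6]), array([120.3,  60.7]), 12.0) [0.0379 0.0391 0.0403]
at [ 0.5805 -0.3516  0.2391] t 13.13 shift [0.0178 0.0104 0.0392] turn [-0.     -0.0002  0.0003]
at [ 0.5805 -0.3516  0.2391] t 13.13 shift [0.0177 0.0104 0.1512] turn [-0.     -0.0002  0.0003]
```

View pics/w6.png

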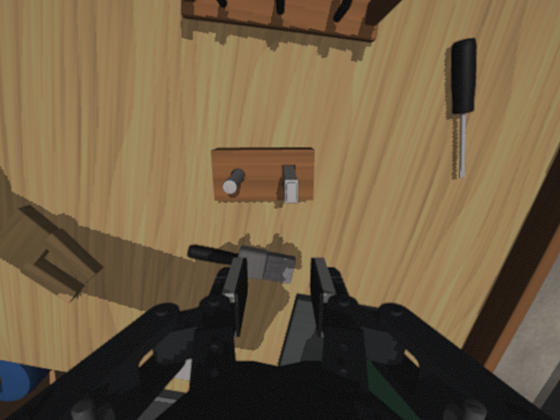

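The punch top is at (291,190), clear between the open jaws, with the round punch at (231,186). I'm descending onto it.

>>> arm_command(
  increments=[
    [0.017,0.0114,0,0,0,0,0.4],
    [0.017,0.0114,0,0,0,0,0.4],
    [0.017,0.0114,0.04,0,0,0,0.4],
    [0.017,0.0114,0.08,0,0,0,0.4],
    [0.017,0.0114,0.11,0,0,0,0.4],
    [0.017,0.0114,0.135,0,0,0,0.4],
    [0.017,0.0114,0.15,0,0,0,0.4],
    [0.017,0.0114,0.159,0,0,0,0.4],
    [0.017,0.0114,0.159,0,0,0,0.4],
    [0.017,0.0114,0.159,0,0,0,0.4],
  ],
  grip_force=50,
)

```text
time: 13.97
position: [0.5887, -0.3338, 0.0816]
tcp_rot: [1.982, 2.437, 0.001]
wrist_force: [-0.4, -0.3, 0.4]
grip_width: 0.397
grip_force: 0.0
```

```bash
python3 - <<'E'
from h import *
go((.588,-.3327,.08),12)
E
```

```text
at [ 0.5887 -0.3338  0.0816] t 13.97 shift [ 0.0012 -0.0004  0.0016] turn [ 0.0001  0.0001 -0.0007]
```

Good. I'll close and watch the forces.

>>> arm_command(
  increments=[
    [0,0,0,0,0,-0.0007,0.3],
    [0,0,0,0,0,-0.0007,0.2],
    [0,0,0,0,0,-0.0007,0.1],
    [0,0,0,0,0,-0.0007,0.05],
    [0,0,0,0,0,-0.0007,0.05],
    [0,0,0,0,0,-0.0007,0.05],
  ],
)

```text
time: 14.47
position: [0.5885, -0.3345, 0.0822]
tcp_rot: [1.977, 2.439, 0.0]
wrist_force: [-2.4, 0.7, 7.6]
grip_width: 0.132
grip_force: 48.9
```

>>> arm_command(
  increments=[
    [0,0,-0.01,0,0,0,0.05],
    [0,0,-0.025,0,0,0,0.05],
    [0,0,-0.045,0,0,0,0.05],
    [0,0,-0.075,0,0,0,0.05],
    [0,0,-0.105,0,0,0,0.05],
    [0,0,-0.135,0,0,0,0.05],
    [0,0,-0.155,0,0,0,0.05],
    [0,0,-0.16,0,0,0,0.05],
    [0,0,-0.16,0,0,0,0.05],
  ],
)

```text
time: 15.22
position: [0.5886, -0.3343, 0.2435]
tcp_rot: [1.976, 2.438, 0.001]
wrist_force: [-0.1, 0.1, -3.6]
grip_width: 0.137
grip_force: 49.1
```

```bash
cat > p.py <<'E'
from h import *
import sys
o=get_obs(); t=o["position"]; Rt=R.from_rotvec(o["tcp_rot"])
s=cam("wrist"); P=cloud(s); Q=Rt.inv().apply((P-t).reshape(-1,3)).reshape(P.shape)*1000
cv2.imwrite("pics/%s.png"%sys.argv[1],s["color"][...,::-1])
m=(abs(Q[...,0])<28)&(abs(Q[...,1])<8)&(Q[...,2]>-60)&(Q[...,2]<80)
q=Q[m]; print(m.sum(),"z pct",np.percentile(q[:,2],[1,5,25,50,75,95,99]).round(1))
top=q[(q[:,2]<np.percentile(q[:,2],1)+5)]; print("top face x",np.percentile(top[:,0],[2,98]).round(1),"y",np.percentile(top[:,1],[2,98]).round(1),"z",np.median(top[:,2]).round(1))
fr=q[(q[:,2]>5)]; 
if len(fr)>20: print("front face",len(fr),"x vs z fit",np.polyfit(fr[:,2],fr[:,0],1).round(3),"y med",np.median(fr[:,1]).round(1),"y range",np.percentile(fr[:,1],[2,98]).round(1),"y vs z",np.polyfit(fr[:,2],fr[:,1],1).round(3), "zmax",fr[:,2].max())
E
python3 p.py w7; python3 -c "
from h import *
go((.605,-.03,.245),0);go((.615,.12,.245),-9)"
```

```text
3919 z pct [-54.3 -44.5 -41.  -35.4  -9.8  41.9  61.3]
top face x [-9.4 13.2] y [-7.9 -7. ] z -52.6
front face 647 x vs z fit [1.0000e-03 1.2272e+01] y med 0.3 y range [-5.3  6.1] y vs z [-0.003  0.51 ] zmax 67.17042048510159
at [ 0.5879 -0.3341  0.2414] t 15.27 shift [ 0.2939  0.0798 -0.0038] turn [0.0001 0.0001 0.0332]
at [ 0.5879 -0.3341  0.2414] t 15.27 shift [ 0.4386  0.1207 -0.0039] turn [0.0001 0.0001 0.0582]
```

View pics/w7.png

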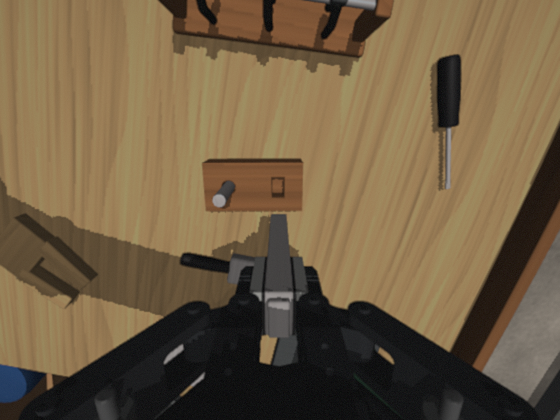

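The punch is held upright: its front face is plumb in the tool frame, and its lower end is about 67 mm below the TCP. The stand hole at (279,187) is empty. Now I'll carry it over the rack with the lower end at about 175 mm.

>>> arm_command(
  increments=[
    [0.03,0.008,-0.004,0,0,0.058,0.05],
    [0.065,0.018,-0.004,0,0,0.058,0.05],
    [0.105,0.029,-0.004,0,0,0.058,0.05],
    [0.145,0.04,-0.004,0,0,0.058,0.05],
    [0.185,0.051,-0.004,0,0,0.058,0.05],
    [0.225,0.062,-0.004,0,0,0.058,0.05],
    [0.265,0.073,-0.004,0,0,0.058,0.05],
    [0.305,0.084,-0.004,0,0,0.058,0.05],
    [0.335,0.092,-0.004,0,0,0.058,0.05],
    [0.355,0.098,-0.004,0,0,0.058,0.05],
  ],
)

```text
time: 16.1
position: [0.609, 0.0378, 0.2433]
tcp_rot: [-2.382, -2.045, 0.002]
wrist_force: [-0.5, -0.7, -2.7]
grip_width: 0.134
grip_force: 49.1
```

>>> arm_command(
  increments=[
    [0,0,0,0,0,0,0.05],
    [0,0,0,0,0,0,0.05],
    [0,0,0,0,0,0,0.05],
  ],
)

```text
time: 16.35
position: [0.6097, 0.0328, 0.2434]
tcp_rot: [-2.387, -2.041, 0.003]
wrist_force: [-0.2, -0.6, -2.6]
grip_width: 0.131
grip_force: 49.1
```

```bash
python3 chk.py w8; python3 p.py w8; python3 - <<'E'
from h import *
go((.6204,.2032,.20),-9)
E
```

```text
rect 2016 (array([620.3, 202.2]), array([55.9, 43.8]), 81.3) [0.039  0.0409 0.0423]
round_nest 840 (array([608.7, 120.9]), array([42.8, 43.2]), 35.3) [0.0305 0.0406 0.042 ]
3944 z pct [-55.3 -44.9 -41.1 -35.5 -10.2  42.1  61.6]
top face x [-9.2 13.1] y [-8.  8.] z -53.5
front face 649 x vs z fit [-0.    12.396] y med 0.1 y range [-5.5  5.9] y vs z [-0.     0.241] zmax 68.00763301264031
at [0.6099 0.0321 0.2439] t 16.45 shift [ 0.1706 -0.0164  0.0438] turn [-0.0002  0.0001 -0.    ]
```

>>> arm_command(
  increments=[
    [0.035,-0.004,0,0,0,0,0.05],
    [0.07,-0.008,0,0,0,0,0.05],
    [0.105,-0.01,0,0,0,0,0.05],
    [0.135,-0.013,0,0,0,0,0.05],
    [0.16,-0.015,0,0,0,0,0.05],
    [0.171,-0.0164,0.01,0,0,0,0.05],
    [0.171,-0.0164,0.03,0,0,0,0.05],
    [0.171,-0.0164,0.044,0,0,0,0.05],
    [0.171,-0.0164,0.044,0,0,0,0.05],
    [0.171,-0.0164,0.044,0,0,0,0.05],
  ],
)

```text
time: 17.28
position: [0.6204, 0.2033, 0.1997]
tcp_rot: [-2.389, -2.04, 0.003]
wrist_force: [-0.7, -0.9, -1.2]
grip_width: 0.134
grip_force: 49.0
```

```bash
python3 - <<'E'
from h import *
go((.6204,.2032,.12),-9)
E
```

```text
at [0.6204 0.2033 0.1997] t 17.28 shift [0.     0.0002 0.0797] turn [-0.0003  0.0002 -0.    ]
```

>>> arm_command(
  increments=[
    [0,0,0.015,0,0,0,0.05],
    [0,0,0.03,0,0,0,0.05],
    [0,0,0.045,0,0,0,0.05],
    [0,0,0.055,0,0,0,0.05],
    [0,0,0.065,0,0,0,0.05],
    [0,0,0.072,0,0,0,0.05],
    [0,0,0.077,0,0,0,0.05],
    [0,0,0.079,0,0,0,0.05],
    [0,0,0.079,0,0,0,0.05],
    [0,0,0.079,0,0,0,0.05],
  ],
)

```text
time: 18.12
position: [0.6207, 0.2052, 0.1221]
tcp_rot: [2.387, 2.042, 0.001]
wrist_force: [-0.3, 0.6, -3.2]
grip_width: 0.135
grip_force: 49.2
```

```bash
python3 p.py w9; python3 - <<'E'
from h import *
go((.6204,.2032,.12),-9)
s=cam("wrist"); s2=cam("side"); P=cloud(s2); Z=P[...,2]
c=s2["color"]; cx,cy=[int(v*.7) for v in(338,462)]
cv2.imwrite("pics/side9.png",np.hstack([cv2.resize(s["color"][150:390,180:400,::-1],(400,436)),cv2.resize(c[cy-80:cy+50,cx-60:cx+60,::-1],(400,436),interpolation=cv2.INTER_CUBIC)]))
m=(np.hypot(P[...,0]-.621,P[...,1]-.204)<.045)
a=m&(Z>.036)&(Z<.046); print("die top side",a.sum(),rect(P[a]))
b=m&(Z>.052)&(Z<.10)&(np.hypot(P[...,0]-.621,P[...,1]-.204)<.02); print("punch side",b.sum(),rect(P[b]),Z[b].min())
E
```

```text
3963 z pct [-55.4 -45.1 -41.1 -35.4  -9.9  42.6  63.9]
top face x [-9.4 13.2] y [-8.  8.] z -54.6
front face 659 x vs z fit [ 0.027 11.715] y med 0.1 y range [-5.6  5.9] y vs z [-0.001  0.236] zmax 79.98198013541798
at [0.6208 0.2052 0.1222] t 18.17 shift [-0.0021 -0.0001  0.0022] turn [ 0.0001 -0.0001  0.0002]
die top side 430 (array([621.4, 204.2]), array([62.2, 44.9]), 81.4)
punch side 109 (array([617.7, 209.9]), array([23.8, 11.3]), 49.1) 0.056284324976457745
```

View pics/side9.png

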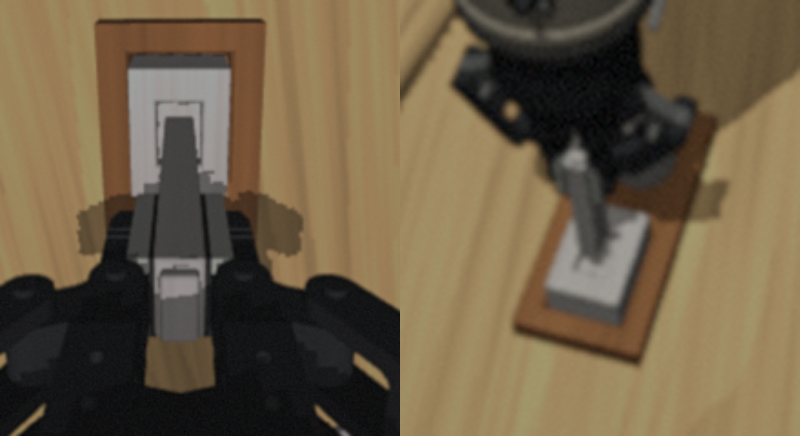

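The left crop shows the punch centred on the recess across the die. The right crop shows it upright and clear of the die. It sits about 2 mm too far along the die's y, so I'll trim that.

>>> arm_command(
  increments=[
    [-0.001,0,0.001,0,0,0,0.05],
    [-0.002,0,0.001,0,0,0,0.05],
    [-0.002,0,0.001,0,0,0,0.05],
    [-0.002,0,0.001,0,0,0,0.05],
    [-0.002,0,0.001,0,0,0,0.05],
    [-0.002,0,0.001,0,0,0,0.05],
  ],
)

```text
time: 18.77
position: [0.6202, 0.2031, 0.1207]
tcp_rot: [-2.387, -2.042, -0.0]
wrist_force: [-0.7, -0.6, -3.9]
grip_width: 0.131
grip_force: 49.2
```

```bash
python3 - <<'E'
from h import *
go((.6204,.2032,.12),-9); o=get_obs(); t=o["position"]; Rt=R.from_rotvec(o["tcp_rot"]); print(np.abs(o["qd"]).max())
s=cam("wrist"); P=cloud(s); Q=Rt.inv().apply((P-t).reshape(-1,3)).reshape(P.shape)*1000; Z=P[...,2]
f=P[(abs(Q[...,0]-12.3)<4)&(abs(Q[...,1])<8)&(Q[...,2]>5)&(Z>.05)]; print("front face mean",f.mean(0).round(4),"zmin",f[:,2].min().round(4))
d=P[(np.hypot(P[...,0]-.621,P[...,1]-.204)<.045)&(Z>.037)&(Z<.0455)&(Q[...,0]>16)]; a=np.radians(81.2);ey=np.array([np.cos(a),np.sin(a)])
ex=np.array([ey[1],-ey[0]]); pc=f[:,:2].mean(0)-.011*ey
print("punch centre",pc.round(4),"die far edge y rel punch (want 30):",(np.percentile((d[:,:2]-pc)@ey,98.5)*1000).round(1),"x range (want +-22)",(np.percentile((d[:,:2]-pc)@ex,[1,99])*1000).round(1))
E
```

```text
at [0.6202 0.2031 0.1207] t 18.77 shift [0.0001 0.0002 0.0007] turn [ 0.     -0.      0.0002]
0.0019126994541790285
front face mean [0.6223 0.2153 0.0893] zmin 0.0534
punch centre [0.6206 0.2045] die far edge y rel punch (want 30): 30.1 x range (want +-22) [-21.2  21.8]
```

Punch centred to within a millimetre, at rest, with its lower end about 11 mm above the die. Handing in.

```bash
python3 -c "
from bench import *
print(close_job())"
```

```text
the job is handed in; nothing more can be done
None
```

I handed the job in at about 19 s; no verdict came back. My last measurements had both dies seated and released, and the punch held upright about 11 mm above the rectangular die, centred on its recess to within about 1 mm.

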